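# Recharge the filament dry box and hold its lid open for the spool

### The arm

A 6-joint arm with a two-finger parallel gripper is mounted at the origin on a cart in front of the work surface, level with it; the furniture and walls round the work are solid. World frame = base frame: x ahead of the robot, y to its left, z up, the work surface at z = 0. Lengths are in m, angles in rad, forces in N, time in s.
With the tool pointing down it reaches from about 0.25 to 0.85 m from the base axis. Payload 12.5 kg.
Tool frame: the origin (TCP) lies at the centre of the arm's flange, where the gripper is bolted on; the fingertips stand 186 mm ahead of it and the grasp point (between the pads) lies 167 mm ahead of it; x points along the fingers, y is the direction in which the jaws open and shut, and the axes are right-handed (so a half turn about x gives the same grasp; the last joint's range is limited). The gripper opens to 93 mm and grips with 3 to 60 N. Pads are 15 mm wide; open, the fingers measure 128 mm over their backs; the gripper's body (75 mm by 188 mm) begins 65 mm behind the grasp point.
Start: joints at [-1.218, 0.351, 1.652, -0, 1.139, -0.085], TCP at [0.233, -0.498, 0.405] pointing down, gripper open.
Joint ranges: [-2.75, 2.75], [-0.79, 2.1], [0.01, 2.65], [-1.57, 4.71], [0.07, 3.14], [-2.87, 2.87]. Speed limits (rad/s): [2.22, 2.22, 2.79, 3.14, 3.14, 3.14].

### API

Orientations are given as [roll, pitch, yaw] about the fixed x, y, z axes, in that order (R = Rz(yaw) Ry(pitch) Rx(roll)).
In Python, from plant import bot gives the robot as it stands.
- The arm moves only by the shell command python3 -m jog 'ROWS' [FORCE]. ROWS is text: rows parted by semicolons, each of 5 numbers parted by spaces: the shift along the tool's x, y, z in mm, then the turn about the tool's x in degrees, then the opening, from 0 (shut) to 1 (fully open). A call has exactly 8 rows; each row shifts and turns the commanded pose from where the row before left it, along the tool's axes as they then stand; what a row does not reach is not made up. A row lasts 1/12 s, in which the tool goes at most 41.7 mm and 7.16 degrees, less where a joint would pass 70% of its speed; a pose out of reach is approached as far as the arm can. A call is refused whole if a number of a shift passes 41.7 or a number of a turn 7.16, either way. A call with a gripper value outside its range is refused whole. The fingers move at their own pace and stop on an object; FORCE is the grip in N (left out, the last holds). Time passes only in rows, so rows that do not move let the fingers close, or fill a call up. It gives the time, the measured TCP pose, the force and the opening at its end, in the units of the state.
- bot.sense(): the state, without advancing time (a new reading comes with each control period).
- bot.grab_frame(name): name is "scene" or "top"; returns (picture, depth): 420x560x3 uint8, red, green, blue; 420x560 float32, m along the optical axis (not along the pixel's ray), 0 where there is no reading.
- bot.camera_info(name): a dict with "vertical_fov" (degrees; the focal length in pixels is half the picture's height over the tangent of half this angle, whatever the lens; pixels are square), "cx", "cy" (the principal point, pixels), "dist_coeffs" ([k1, k2, p1, p2, k3] as OpenCV has them; the pictures are not rectified), "world_from_camera" (4x4, takes a point from camera to world coordinates). Camera axes: x right, y down, z forward; pixel columns grow to the right and rows downward; lengths in m; the calibration is good to about 2 mm. A picture is of the moment at which its call begins. camera_info takes no time and is no camera call.
- bot.close_job(): hands the job in, once; it reports no verdict.
The state is a dict: "clock": time; "qpos": joint angles; "dq": joint speeds; "tau": joint torques, N m; "tcp_pos": TCP position; "orientation": TCP orientation; "force": force on the tool from outside, world axes, zero at the start; "moment": the same for the moment, N m; "width": finger opening in m.
Only numpy, scipy, OpenCV 4.12 (cv2) and the standard library are available. Lean on these libraries where they do the work, as an engineer would, in place of code of your own. Each camera call takes 0.05 s, during which the arm holds its last target. There are 200 camera calls.

### The job

The filament dry box needs a fresh desiccant cartridge before the spool goes in: lay the white slotted cartridge flat in the fitted bay of the open drawer and push the drawer fully shut. Then lift the box's lid, which falls shut by itself, and hold it still and open at 55 degrees, give or take 5, so that I can lower the spool in with both hands; its lift-off hinges come apart if it is ever opened past 75 degrees. Finish while still holding the lid there, and leave the spool, the stepper motor and the gear where they are.

Things in the scene. Friction and masses are not known exactly. Their poses are not given: they have to be found in the camera images.
- dry_box: the dry box, a grey case fixed to the bench, 180 mm (own x, front to back) x 220 (own y) and 128 high without its lid. Origin under its centre on the bench top; own x points from its front to its back, z up. Front face at own x = -90; the front holds the drawer below (own z 13 to 59) and a round gauge above
- lid (a joint): the lid's opening angle in rad: 0 shut, grows as the front edge rises; 55 degrees = 0.96. Black frame with a clear window, 185 x 222 x 12 mm, 0.35 kg; its underside lies at height 131 and its top at 143 when shut. It swings about the own y axis of point lid_hinge; a spring and its weight shut it (about 3 N at the handle) and it stays nowhere by itself
- lid_hinge (a point): the hinge axis in the dry box's frame: own x = +95, z = 130 mm; the axis runs along the box's y
- lid_handle (a point): middle of the bar of the lid's steel bow handle, which stands up from the lid near its front edge: round bar 12 mm thick along the box's y, 88 mm free between its posts, bar axis 38 mm above the lid's top. From the hinge axis it lies 168 mm towards the front and 51 mm up when shut (height 181 above the bench); moves with the lid
- drawer (a joint): how far the drawer is out, in m: 0 fully shut (front flush with the case), slides towards the box's own -x, about 2 N of friction, starts 100 to 120 mm out
- drawer_pull (a point): middle of the drawer's bow pull: a 10 mm steel bar along the box's y, 80 long, 29 mm in front of the drawer's front face, height 40; moves with the drawer
- drawer_bay (a point): centre of the drawer's fitted bay, on the drawer floor (height 18), x and y axes as the box's; moves with the drawer. The bay is 76 (x) x 52 (y) mm between the front panel, two side ribs and a rear rib 8 mm high; the drawer's front panel reaches height 59, its side walls (148 apart inside) height 36. The opening in the case that the drawer's load passes under is at height 60
- cartridge: the desiccant cartridge: white plastic case with dark slots, 68 (own x) x 44 (own y) x 30 mm, 0.12 kg. Origin at the centre of its underside, z up; its long side lies along the drawer's x in the bay, either end first
- spool: bystander: spool of grey filament lying flat, 150 mm across, 46 high, origin at the centre of its underside
- stepper: bystander: square stepper motor, 43 x 48 x 61 mm with its shaft up, origin at the centre of its underside
- gear: bystander: orange printed gear lying flat near the front edge of the bench, 51 mm across, 18 high, origin at the centre of its underside
There are look-alikes about, which are no part of the job. What is shaped like the cartridge but orange is not meant.

How it is judged:
On the way, in this order (a step that is already met when the one before it is completed fails the run):
1. the cartridge lies flat in the bay of the open drawer, let go (horizontal distance between cartridge and drawer_bay below 0.01 m and z of cartridge in the frame of drawer_bay below 0.004 m and angle between cartridge's own z axis and vertical below 0.1 rad and contact force between the fingers and cartridge below 0.1 N and value of joint drawer above 0.02 m), for 0.2 s.
2. the drawer is fully shut with the cartridge in its bay and the lid still down (value of joint drawer below 0.004 m and value of joint lid below 0.1 rad and horizontal distance between cartridge and drawer_bay below 0.01 m), for 0.2 s.
At the end, for the whole second after the job is handed in: The gripper's fingers hold the lid still at 50 to 60 degrees (0.873 to 1.047 rad) with nothing else carrying it, the drawer is shut to within 4 mm, and the cartridge lies flat in its bay, within 10 mm of its centre (value of joint lid between 0.873 and 1.047 rad and velocity of joint lid between -0.05 and 0.05 rad/s and contact force between the fingers and lid above 0.5 N and contact force between each of spool, stepper, gear, cartridge and lid below 0.05 N and value of joint drawer below 0.004 m and horizontal distance between cartridge and drawer_bay below 0.01 m and z of cartridge in the frame of drawer_bay below 0.004 m and angle between cartridge's own z axis and vertical below 0.1 rad); the arm keeps its last pose, push and grip.
It fails at once if the lid is opened past 75 degrees (value of joint lid above 1.309 rad).
It fails at once if the spool, the stepper motor or the gear is moved more than 30 mm (distance of any of spool, stepper, gear from where it was at the start of the episode above 0.03 m).
It also fails if it takes over 67 s, if anything falls off the work surface, if the arm or the gripper's body presses on something with over 40 N, if the wrist force passes 120 N, or if a joint passes its speed limit or range.

## Working session

There is one attempt and no reset: what is moved stays moved. The work goes in short steps, Python scripts to look and compute and a shell command to move; the robot and the scene stay as the last step left them, time stands still between calls to the robot, and variables do not carry over. Pictures are saved under pics/ and viewed, about 8 in all and at most 12, crops included, and the job is handed in when it is done.

```bash
mkdir -p pics; ls; cat > h.py <<'E'
import numpy as np,cv2
from plant import bot
def grab(n,f=None):
    p,d=bot.grab_frame(n)
    np.savez(f'{n}.npz',p=p,d=d)
    if f: cv2.imwrite('pics/'+f,p[:,:,::-1])
    return p,d
def K(n):
    i=bot.camera_info(n);f=210/np.tan(np.radians(i['vertical_fov']/2))
    return np.array([[f,0,i['cx']],[0,f,i['cy']],[0,0,1.]]),np.array(i['dist_coeffs'],float),np.array(i['world_from_camera'])
def pts(n,uv,d=None,z=None):
    k,dc,T=K(n);uv=np.array(uv,float).reshape(-1,2)
    r=cv2.undistortPoints(uv.reshape(-1,1,2),k,dc).reshape(-1,2)
    r=np.c_[r,np.ones(len(r))]
    if z is None:
        dd=d[uv[:,1].round().astype(int),uv[:,0].round().astype(int)]
        return (r*dd[:,None])@T[:3,:3].T+T[:3,3]
    w=r@T[:3,:3].T
    return T[:3,3]+w*((z-T[2,3])/w[:,2])[:,None]
def cloud(n,d):
    v,u=np.mgrid[0:420,0:560]
    return pts(n,np.c_[u.ravel(),v.ravel()],d).reshape(420,560,3)
E
python3 - <<'E'
from h import *
grab('scene','s0.png');grab('top','t0.png')
print(bot.sense())
for n in('scene','top'):print(K(n)[2].round(3))
E
```

```text
pics
{'clock': 0.1, 'qpos': array([-1.21756611e+00,  3.51195235e-01,  1.65237081e+00, -1.04148353e-06,
        1.13912286e+00, -8.46195557e-02]), 'dq': array([ 0.00093335, -0.00234472, -0.00337286,  0.00035749, -0.00097249,
       -0.00021748]), 'tau': array([ 8.47921619e-04, -4.98025632e+01, -2.85702270e+01,  7.00204214e-02,
        2.39410676e-02, -6.33617719e-05]), 'tcp_pos': array([ 0.23316773, -0.4979964 ,  0.40424403]), 'orientation': array([-1.65455343,  1.56970008,  1.92488943]), 'force': array([-0.36831414, -0.37608307, -0.14377659]), 'moment': array([ 0.00556684, -0.02349286, -0.0429818 ]), 'width': 0.09318346093066676}
[[-2.110e-01 -6.810e-01  7.010e-01 -3.770e-01]
 [-9.770e-01  1.480e-01 -1.510e-01  1.930e-01]
 [-1.000e-03 -7.170e-01 -6.970e-01  1.023e+00]
 [ 0.000e+00  0.000e+00  0.000e+00  1.000e+00]]
[[ 0.004 -0.997  0.079  0.442]
 [-1.    -0.003  0.022  0.002]
 [-0.022 -0.079 -0.997  1.346]
 [ 0.     0.     0.     1.   ]]
```

View pics/s0.png

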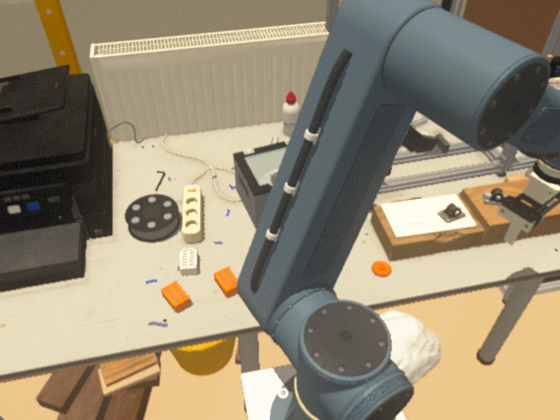

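View pics/t0.png

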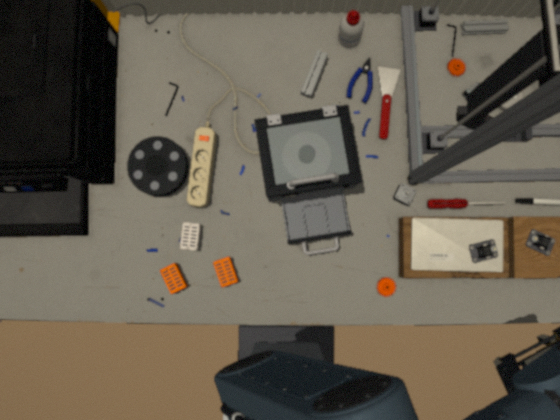

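Top view: the white slotted cartridge is at (190,236). The orange look-alikes at (174,278) and (226,272) are not meant. The box is at (307,152), the drawer at (318,217), the pull at (321,247), the spool at (157,165), the stepper at (404,195) and the gear at (387,287). I'll enlarge this area to confirm.

```bash
python3 - <<'E'
from h import *
p=np.load('top.npz')['p'];d=np.load('top.npz')['d']
c=cv2.resize(p[100:300,160:380],None,fx=3,fy=3,interpolation=cv2.INTER_CUBIC)
cv2.imwrite('pics/c1.png',c[:,:,::-1])
C=cloud('top',d)
def rect(m,name):
    q=C[m][:,:2];(c,s,a)=cv2.minAreaRect((q*1000).astype(np.float32));print(name,m.sum(),np.round(c,1),np.round(s,1),round(a,1),'z',np.median(C[m][:,2]).round(4))
z=C[:,:,2]
v,u=np.mgrid[0:420,0:560]
w=(abs(u-190)<16)&(abs(v-236)<20)
rect(w&(z>.018)&(z<.04),'cart')
w=(u>245)&(u<370)&(v>95)&(v<205)
rect(w&(z>.136)&(z<.15),'lid'); rect(w&(z>.16)&(z<.2),'handle')
w=(u>275)&(u<365)&(v>190)&(v<260)
rect(w&(z>.050)&(z<.07),'front'); rect(w&(v>235)&(z>.035)&(z<.05),'pull'); rect(w&(z>.012)&(z<.065),'drawer')
for n,uv in dict(spool=(157,165),stepper=(404,195),gear=(387,287)).items(): print(n,pts('top',[uv],d))
E
```

```text
cart 473 [479.8 240.3] [44.5 67.6] 86.4 z 0.0296
lid 6802 [675.8 -48.1] [191.5 223.6] 9.2 z 0.1404
handle 269 [601.1 -60.3] [ 12.1 111.1] 8.9 z 0.1843
front 295 [516.5 -69.2] [144.9 161.8] 11.9 z 0.0588
pull 229 [457.6 -64.5] [ 44.  124.6] 0.1 z 0.0439
drawer 3101 [513.7 -69.6] [151.3 166.4] 10.6 z 0.0189
spool [[0.65468607 0.32244468 0.04596339]]
stepper [[ 0.58090394 -0.29016261  0.04479459]]
gear [[ 0.35404002 -0.25103591  0.01779599]]
```

View pics/c1.png

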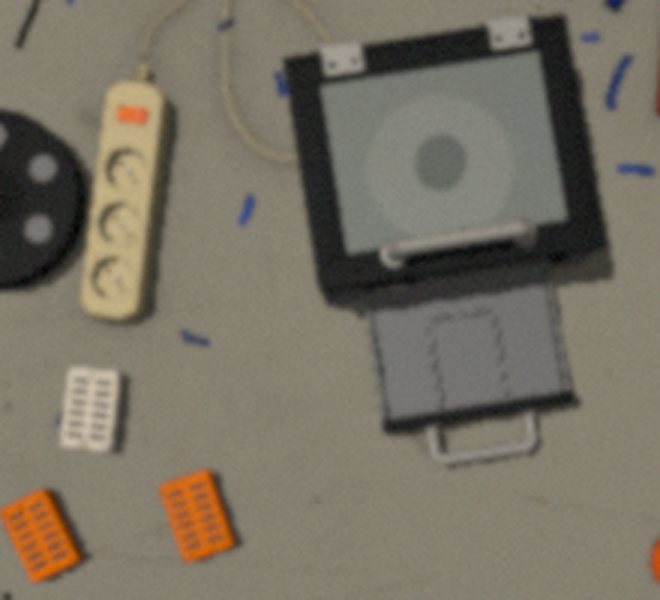

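The crop confirms it: the white cartridge is at crop (92,408), and the bay outline is at crop (430-508, 312-405). Next, the box-frame geometry.

```bash
cat >> h.py <<'E'
from scipy.spatial.transform import Rotation as Ro
YAW=np.radians(9.2);BX=np.array([np.cos(YAW),np.sin(YAW)]);BY=np.array([-BX[1],BX[0]]);O=np.array([.6732,-.0486])
def tobox(p): p=np.asarray(p)-0; return np.c_[(p[:,:2]-O)@BX,(p[:,:2]-O)@BY,p[:,2]]
def toworld(x,y): return O+x*BX+y*BY
def plan(xy,z=None,yaw=None):
    """shift in tool axes (mm) to bring grasp point to xy,z ; turn (deg) to bring tool y to world yaw (mod 180)"""
    s=bot.sense();R=Ro.from_euler('xyz',s['orientation']).as_matrix()
    g=s['tcp_pos']+R[:,0]*.167
    t=np.array([*xy,g[2] if z is None else z])
    print('grasp',g.round(4),'toolx',R[:,0].round(3),'tooly',R[:,1].round(3),'shift now',((t-g)@R*1000).round(1),'F',s['force'].round(1),'w',s['width'].round(4),'q',s['qpos'].round(2),'t',s['clock'])
    if yaw is not None:
        a=np.arctan2(R[1,1],R[0,1]);dl=-(yaw-a) ; dl=(dl+np.pi/2)%np.pi-np.pi/2 # tool x down: +turn = cw from above
        R2=R@Ro.from_rotvec([dl,0,0]).as_matrix()
        print('turn',np.degrees(dl).round(2),'shift after turn',((t-g)@R2*1000).round(1))
E
python3 - <<'E'
from h import *
d=np.load('top.npz')['d'];B=tobox(cloud('top',d).reshape(-1,3))*1000
def r(m,n):
    q=B[m];print(n,m.sum(),np.percentile(q,[2,50,98],axis=0).round(1).tolist())
near=(abs(B[:,1])<100)&(B[:,0]<-95)&(B[:,0]>-260)
r(near&(B[:,2]>54)&(B[:,2]<64),'panel');r(near&(B[:,0]<-215)&(B[:,2]>34)&(B[:,2]<54),'pull')
# profile along x at y~0
m=near&(abs(B[:,1])<12)
for x in range(-250,-95,5):
    k=m&(abs(B[:,0]-x)<2.5)
    if k.any(): print(x,np.median(B[k,2]).round(1),end=' | ')
print()
off=np.array([160,100])
uv=[(430,318),(497,311),(440,404),(508,397)]
print('rib',(tobox(pts('top',np.array(uv)/3+off,z=.026))*1000).round(1).tolist())
print('pullbar',(tobox(pts('top',np.array([(490,454)])/3+off,z=.045))*1000).round(1).tolist())
plan((.4798,.2403),.2,np.radians(86.4))
E
```

```text
panel 257 [[-201.5, -75.3, 54.7], [-196.7, 1.1, 58.8], [-192.0, 76.4, 63.3]]
pull 176 [[-235.4, -42.6, 37.9], [-229.2, 0.6, 44.3], [-216.6, 43.9, 49.4]]
-250 0.8 | -245 0.0 | -240 0.2 | -235 41.7 | -230 44.9 | -225 4.7 | -220 0.7 | -215 0.4 | -210 0.7 | -205 1.0 | -200 58.0 | -195 60.0 | -190 17.6 | -185 18.5 | -180 17.4 | -175 18.3 | -170 17.5 | -165 16.9 | -160 18.1 | -155 16.8 | -150 17.8 | -145 17.7 | -140 17.9 | -135 18.3 | -130 18.2 | -125 18.1 | -120 19.9 | -115 21.8 | -110 17.7 | -105 18.1 | -100 19.1 | 
rib [[-116.1, 24.9, 26.0], [-119.1, -30.9, 26.0], [-187.8, 28.1, 26.0], [-190.9, -28.3, 26.0]]
pullbar [[-234.7, -4.7, 45.0]]Traceback (most recent call last):
  File "<stdin>", line 17, in <module>
  File "h.py", line 32, in plan
    print('grasp',g.round(4),'toolx',R[:,0].round(3),'tooly',R[:,1].round(3),'shift now',((t-g)@R*1000).round(1),'F',s['force'].round(1),'w',s['width'].round(4),'q',s['qpos'].round(2),'t',s['clock'])
                                                                                                                                             ^^^^^^^^^^^^^^^^
AttributeError: 'float' object has no attribute 'round'
```

```bash
sed -i "s/s\['width'\].round(4)/round(s['width'],4)/" h.py; python3 - <<'E'
from h import *
plan((.4798,.2403),.2,np.radians(86.4))
print(toworld(-.1545,-.0005))
E
```

```text
grasp [ 0.2331 -0.4978  0.2372] toolx [-0.     0.001 -1.   ] tooly [ 0.424 -0.906 -0.001] shift now [  37.9 -563.9 -536.4] F [-0.4 -0.4 -0.1] w 0.0932 q [-1.22  0.35  1.65 -0.    1.14 -0.08] t 0.1
turn 28.69 shift after turn [  37.9 -752.1 -199.9]
[ 0.52076739 -0.07379521]
```

```bash
python3 -m jog '0 0 0 7.16 1; 0 0 0 7.16 1; 0 0 0 7.16 1; 0 0 0 7.16 1; 0 -37.6 -10 0 1; 0 -37.6 -10 0 1; 0 -37.6 -10 0 1; 0 -37.6 -10 0 1'
python3 -m jog '0 -37.6 -10 0 1; 0 -37.6 -10 0 1; 0 -37.6 -10 0 1; 0 -37.6 -10 0 1; 0 -37.6 -10 0 1; 0 -37.6 -10 0 1; 0 -37.6 -10 0 1; 0 -37.6 -10 0 1'
python3 -m jog '0 -37.6 -10 0 1; 0 -37.6 -10 0 1; 0 -37.6 -10 0 1; 0 -37.6 -10 0 1; 0 -37.6 -10 0 1; 0 -37.6 -10 0 1; 0 -37.6 -10 0 1; 0 -37.6 -10 0 1'
python3 - <<'E'
from h import *
grab('scene','s1.png');plan((.4798,.2403),.029,np.radians(86.4))
E
```

```text
clock: 0.77
tcp_pos: [0.2825, -0.3488, 0.4044]
orientation: [-1.032, 1.57, 2.046]
force: [0.7, -0.3, 0.2]
width: 0.0929
clock: 1.43
tcp_pos: [0.3809, -0.0533, 0.4048]
orientation: [2.934, 1.571, -0.27]
force: [0.9, -1.5, 0.4]
width: 0.0928
clock: 2.1
tcp_pos: [0.4795, 0.2422, 0.4045]
orientation: [0.503, 1.57, -2.701]
force: [1.1, -0.9, -0.6]
width: 0.0931
grasp [0.481  0.2468 0.2374] toolx [ 0.001  0.002 -1.   ] tooly [-0.06  -0.998 -0.002] shift now [208.4   7.    1. ] F [-3.9  1.6  0.3] w 0.0926 q [0.39 0.33 1.68 0.   1.13 2.02] t 2.15
turn 0.15 shift after turn [208.4   7.    0.9]
```

View pics/s1.png

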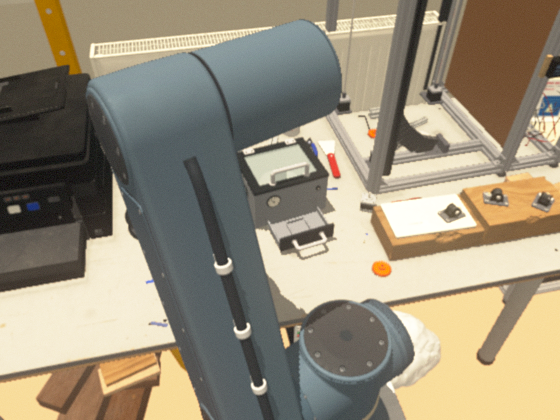

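The front face and drawer are now clear at (300,235). The gauge is at (271,203) on the left of the front, and the bay is empty. Next, go down over the cartridge.

```bash
python3 -m jog '35 3 0 0 1; 35 0 0 0 1; 35 0 0 0 1; 30 0 0 0 1; 15 0 0 0 1; 0 0 0 0 1; 0 0 0 0 1; 0 0 0 0 1' 20
python3 - <<'E'
from h import *
plan((.4798,.2403),.029,np.radians(86.4))
d=np.load('scene.npz')['d'];C=cloud('scene',d)
B=tobox(C.reshape(-1,3)).reshape(420,560,3)*1000
for u in range(258,312,6):
    print(u,[B[v,u].round(0).tolist() for v in (196,203,210)])
g=B[185:225,250:325].reshape(-1,3);g=g[(g[:,2]>65)&(g[:,2]<125)&(abs(g[:,1])<105)]
for y in range(-100,101,10):
    k=abs(g[:,1]-y)<5
    if k.any(): print(y,np.percentile(g[k,0],[5,50]).round(1),end=' | ')
E
```

```text
clock: 2.82
tcp_pos: [0.4797, 0.2372, 0.2559]
orientation: [-2.713, 1.569, 0.367]
force: [-0.2, -0.2, 0.0]
width: 0.0934
grasp [0.4799 0.2373 0.0889] toolx [ 0.001  0.001 -1.   ] tooly [-0.062 -0.998 -0.001] shift now [59.9 -3.   0.4] F [-0.2 -0.2  0. ] w 0.0934 q [ 0.37  0.53  1.81 -0.    0.8   2.01] t 2.8167
turn 0.04 shift after turn [59.9 -3.   0.4]
258 [[-89.0, 96.0, 125.0], [-89.0, 97.0, 99.0], [-90.0, 98.0, 74.0]]
264 [[-88.0, 79.0, 119.0], [-91.0, 80.0, 95.0], [-90.0, 80.0, 68.0]]
270 [[-85.0, 60.0, 109.0], [-92.0, 63.0, 91.0], [-48.0, 47.0, 17.0]]
276 [[-92.0, 46.0, 111.0], [-92.0, 46.0, 84.0], [-54.0, 31.0, 17.0]]
282 [[-89.0, 27.0, 101.0], [-85.0, 25.0, 71.0], [-63.0, 15.0, 19.0]]
288 [[-88.0, 8.0, 94.0], [-85.0, 6.0, 64.0], [-68.0, -1.0, 18.0]]
294 [[-85.0, -11.0, 85.0], [-48.0, -29.0, 18.0], [-73.0, -18.0, 17.0]]
300 [[-87.0, -29.0, 81.0], [-57.0, -44.0, 21.0], [-83.0, -33.0, 21.0]]
306 [[-86.0, -48.0, 74.0], [-62.0, -62.0, 19.0], [-86.0, -51.0, 16.0]]
-100 [-90.7 -88.9] | -90 [-91.4 -87.7] | -80 [-96.  -89.3] | -70 [-93.8 -89. ] | -60 [-90.7 -88.4] | -50 [-91.3 -88.1] | -40 [-90.6 -88. ] | -30 [-92.  -88.3] | -20 [-90.7 -88. ] | -10 [-91.1 -87.8] | 0 [-92.9 -87.8] | 10 [-92.  -88.1] | 20 [-91.5 -88.2] | 30 [-90.8 -88. ] | 40 [-94.7 -90.4] | 50 [-96.2 -91.7] | 60 [-96.1 -91. ] | 70 [-94.5 -89.8] | 80 [-91.1 -87.9] | 90 [-90.5 -88.2] | 100 [-91.7 -88.1] |
```

```bash
python3 -m jog '20 -3 0 0 1; 20 0 0 0 1; 14 0 0 0 1; 6 0 0 0 1; 0 0 0 0 1; 0 0 0 0 0; 0 0 0 0 0; 0 0 0 0 0' 20
python3 -m jog '0 0 0 0 0; 0 0 0 0 0; 0 0 0 0 0; 0 0 0 0 0; -8 0 0 0 0; -20 0 0 0 0; -20 0 0 0 0; -20 0 0 0 0'
python3 - <<'E'
from h import *
plan((.5208,-.0738),.12,np.radians(99.2))
E
```

```text
clock: 3.48
tcp_pos: [0.4798, 0.2402, 0.1959]
orientation: [-2.69, 1.569, 0.389]
force: [-0.7, 0.2, 0.5]
width: 0.0771
clock: 4.15
tcp_pos: [0.4793, 0.24, 0.2639]
orientation: [0.416, 1.57, -2.787]
force: [0.4, 0.5, -0.6]
width: 0.0438
grasp [0.4792 0.24   0.0969] toolx [-0.001 -0.    -1.   ] tooly [-0.062 -0.998  0.   ] shift now [-23.1 310.6 -60.9] F [ 0.4  0.5 -0.6] w 0.0438 q [0.38 0.52 1.8  0.   0.82 2.01] t 4.15
turn -12.75 shift after turn [-23.1 316.4   9.1]
```

```bash
python3 -m jog '-12 0 0 0 0; -12 0 0 0 0; 0 0 0 -6.4 0; 0 0 0 -6.4 0; 0 20 0.6 0 0; 0 36 1 0 0; 0 36 1 0 0; 0 36 1 0 0'
python3 -m jog '0 36 1 0 0; 0 36 1 0 0; 0 36 1 0 0; 0 36 1 0 0; 0 28 1 0 0; 0 16 0.5 0 0; 0 0 0 0 0; 0 0 0 0 0'
python3 - <<'E'
from h import *
plan((.5208,-.0738),.0485,np.radians(99.2))
p,d=grab('top')
c=cv2.resize(p[150:270,260:380],None,fx=5,fy=5,interpolation=cv2.INTER_CUBIC);cv2.imwrite('pics/t2.png',c[:,:,::-1])
grab('scene')
p=np.load('scene.npz')['p'];cv2.imwrite('pics/s2.png',cv2.resize(p[150:290,220:380],None,fx=4,fy=4,interpolation=cv2.INTER_CUBIC)[:,:,::-1])
E
```

```text
clock: 4.82
tcp_pos: [0.4962, 0.1119, 0.2872]
orientation: [3.007, 1.571, 0.028]
force: [1.2, 0.6, -1.0]
width: 0.0443
clock: 5.48
tcp_pos: [0.5211, -0.0737, 0.287]
orientation: [-1.345, 1.571, 1.956]
force: [1.0, 0.3, -0.9]
width: 0.0437
grasp [ 0.5211 -0.0736  0.12  ] toolx [-0.  0. -1.] tooly [ 0.159 -0.987 -0.   ] shift now [71.5  0.1  0.3] F [ 1.   0.3 -0.9] w 0.0437 q [-0.23  0.46  1.82  0.    0.86  1.18] t 5.4833
turn -0.05 shift after turn [71.5  0.1  0.3]
```

View pics/s2.png

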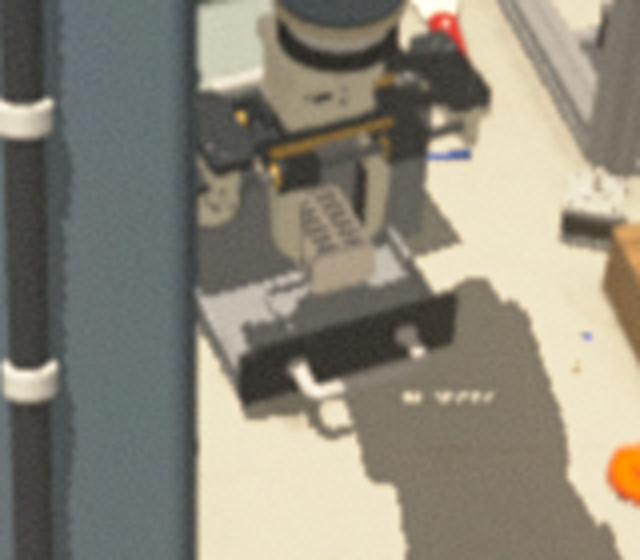

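```bash
python3 -m jog '15 0 0 0 0; 20 0 0 0 0; 15 0 0 0 0; 8 0 0 0 0; 4 0 0 0 0; 4 0 0 0 0; 3 0 0 0 0; 3 0 0 0 0'
python3 - <<'E'
from h import *
plan((.5208,-.0738),.047,np.radians(99.2))
E
```

```text
clock: 6.25
tcp_pos: [0.5224, -0.0727, 0.2173]
orientation: [3.086, 1.566, 0.105]
force: [-3.5, 9.8, 29.5]
width: 0.0441
grasp [ 0.5231 -0.0726  0.0503] toolx [ 0.004  0.    -1.   ] tooly [ 0.16  -0.987  0.   ] shift now [3.2 0.8 2.5] F [-3.5  9.8 29.5] w 0.0441 q [-0.23  0.58  1.84  0.    0.71  1.18] t 6.25
turn 0.01 shift after turn [3.2 0.8 2.5]
```

```bash
python3 - <<'E'
from h import *
p,d=grab('scene');q,e=grab('top')
a=cv2.resize(p[200:265,255:335],(400,325),interpolation=cv2.INTER_CUBIC);b=cv2.resize(q[185:250,280:360],(400,325),interpolation=cv2.INTER_CUBIC)
cv2.imwrite('pics/s3.png',np.hstack([a,b])[:,:,::-1])
E
```

```text
(no output)
```

View pics/s3.png

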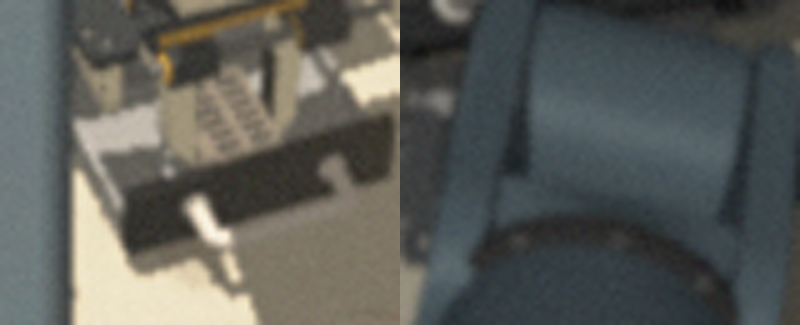

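Contact came about 3 mm early, with a force towards +y, so a side rib is probably touching on the −y side. Lift a little, shift +y and try again.

```bash
python3 -m jog '-5 0 0 0 0; 0 -1.8 0 0 0; 0 0 0 0 0; 0 0 0 0 0; 2 0 0 0 0; 1.5 0 0 0 0; 0 0 0 0 0; 0 0 0 0 0'
python3 - <<'E'
from h import *
plan((.5208,-.0738),.047,np.radians(99.2))
E
```

```text
clock: 7.02
tcp_pos: [0.5214, -0.0715, 0.2169]
orientation: [3.037, 1.569, 0.056]
force: [-1.0, 2.6, 11.2]
width: 0.0439
grasp [ 0.5217 -0.0715  0.0499] toolx [ 0.002  0.    -1.   ] tooly [ 0.16  -0.987  0.   ] shift now [2.9 2.2 1.3] F [-1.   2.6 11.2] w 0.0439 q [-0.22  0.58  1.84  0.    0.71  1.18] t 7.0167
turn 0.02 shift after turn [2.9 2.2 1.3]
```

```bash
python3 - <<'E'
from h import *
p,d=grab('scene')
B=tobox(cloud('scene',d).reshape(-1,3)).reshape(420,560,3)*1000
m=np.zeros((420,560),bool);m[205:240,285:325]=1
m&=(B[...,2]>36)&(B[...,2]<62)&(abs(B[...,1])<26)&(B[...,0]>-190)&(B[...,0]<-110)
q=B[m]
for x in range(-192,-110,6):
    k=abs(q[:,0]-x)<3
    if k.sum()>1: print(x,k.sum(),np.median(q[k,1]).round(1),np.median(q[k,2]).round(1),q[k,1].min().round(0),q[k,1].max().round(0))
w=(abs(B[...,1])<75)&(B[...,2]>54)&(B[...,2]<63)&(B[...,0]<-180)&(B[...,0]>-215);print('panel',np.percentile(B[w],[3,50,97],axis=0).round(1).tolist())
# bay floor/ribs both sides behind cart
for y in (-45,-35,-28,28,35,45):
    w=(abs(B[...,1]-y)<3)&(B[...,2]<36)&(B[...,2]>10)&(B[...,0]>-190)&(B[...,0]<-100)
    if w.any(): print(y,w.sum(),np.median(B[w],axis=0).round(1))
E
```

```text
-186 2 -8.0 52.5 -14.0 -2.0
-180 18 2.8 48.8 -20.0 23.0
-174 26 4.5 48.2 -17.0 24.0
-168 32 3.8 47.7 -21.0 23.0
-162 40 2.3 48.7 -26.0 26.0
-156 29 -6.2 48.4 -24.0 17.0
-150 20 -5.8 47.7 -24.0 13.0
-144 24 -2.0 47.6 -21.0 14.0
-138 18 -5.6 49.6 -19.0 11.0
-132 18 -5.3 48.7 -21.0 5.0
-126 9 -12.0 48.3 -23.0 -1.0
-120 3 -15.2 46.4 -18.0 -13.0
panel [[-202.7, -69.7, 54.5], [-197.3, 0.9, 58.4], [-191.0, 72.0, 62.4]]
-45 8 [-147.8  -44.6   19.6]
-35 10 [-114.3  -36.9   19. ]
-28 1 [-163.2  -27.5   34. ]
28 32 [-128.3   28.4   19.2]
35 34 [-129.    34.6   18.5]
45 27 [-131.1   45.7   18.2]
```

The cartridge top is flat at 48.3 mm, which is 18 + 30, so it is seated and had only slipped up in the grip. Release, then retreat.

```bash
python3 -m jog '-1 0 0 0 0; 0 0 0 0 0.75; 0 0 0 0 0.75; 0 0 0 0 0.75; -10 0 0 0 0.75; -20 0 0 0 0.75; -30 0 0 0 0.75; -30 0 0 0 0.75'
python3 -m jog '-20 0 0 0 0.3; 0 0 25 0 0.3; 0 0 36 0 0.3; 0 0 36 0 0.3; 0 0 36 0 0.3; 0 0 0 0 0.3; 0 0 0 0 0.3; 0 0 0 0 0.3'
python3 - <<'E'
from h import *
p,d=grab('scene');q,e=grab('top')
a=cv2.resize(p[190:265,255:335],(400,375),interpolation=cv2.INTER_CUBIC);b=cv2.resize(q[185:260,280:360],(400,375),interpolation=cv2.INTER_CUBIC)
cv2.imwrite('pics/s4.png',np.hstack([a,b])[:,:,::-1])
plan(toworld(-.26,0),.06)
E
```

```text
clock: 7.73
tcp_pos: [0.5206, -0.0715, 0.3085]
orientation: [-0.387, 1.569, 2.916]
force: [0.6, -0.3, -0.5]
width: 0.0696
clock: 8.4
tcp_pos: [0.3902, -0.0931, 0.328]
orientation: [2.681, 1.569, -0.299]
force: [0.8, -0.2, -0.8]
width: 0.0284
grasp [ 0.3907 -0.093   0.1606] toolx [ 0.001 -0.    -1.   ] tooly [ 0.161 -0.987  0.   ] shift now [100.6   1.3 -25.9] F [-0.1  0.5  0.1] w 0.028 q [-0.35  0.2   2.09  0.    0.86  1.06] t 8.5
```

View pics/s4.png

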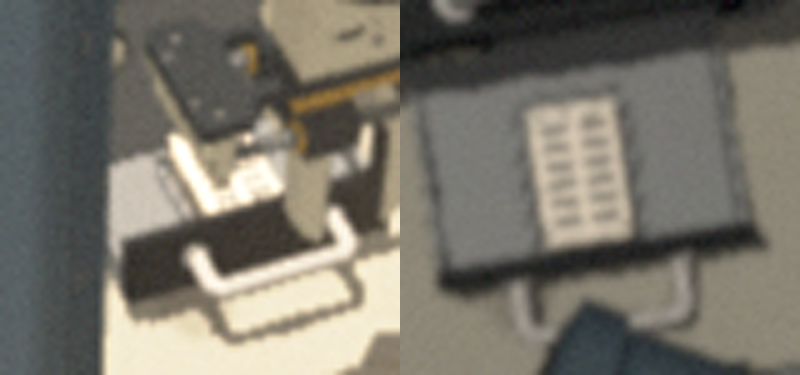

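The cartridge lies in the bay between the ribs (right half, around (580,175)) and is released. Now lower in front of the pull and push.

```bash
python3 -m jog '30 1.3 0 0 0.3; 35 0 0 0 0.3; 30 0 0 0 0.3; 9 0 0 0 0.3; 0 0 -15 0 0.3; 0 0 -12 0 0.3; 0 0 -8 0 0.3; 0 0 -8 0 0.3'
python3 -m jog '0 0 -10 0 0.3; 0 0 -10 0 0.3; 0 0 -10 0 0.3; 0 0 -10 0 0.3; 0 0 -10 0 0.3; 0 0 -10 0 0.3; 0 0 -10 0 0.3; 0 0 -10 0 0.3'
python3 - <<'E'
from h import *
plan(toworld(-.1315,0),.056,np.radians(99.2))
E
```

```text
clock: 9.17
tcp_pos: [0.4334, -0.0871, 0.2237]
orientation: [2.71, 1.57, -0.27]
force: [0.0, 0.7, 0.1]
width: 0.0281
clock: 9.83
tcp_pos: [0.5122, -0.0743, 0.2232]
orientation: [-0.174, 1.571, 3.129]
force: [-1.5, -1.1, 1.6]
width: 0.0278
grasp [ 0.5122 -0.0743  0.0562] toolx [-0.  0. -1.] tooly [ 0.161 -0.987 -0.   ] shift now [  0.2   0.4 -31.5] F [-1.5 -1.1  1.6] w 0.0278 q [-0.23  0.56  1.87 -0.    0.72  1.18] t 9.8333
turn 0.05 shift after turn [  0.2   0.4 -31.5]
```

```bash
python3 -m jog '0 0 -8 0 0.3; 0 0 -7 0 0.3; 0 0 -5 0 0.3; 0 0 -3 0 0.3; 0 0 -3 0 0.3; 0 0 -2 0 0.3; 0 0 -2 0 0.3; 0 0 0 0 0.3'
python3 - <<'E'
from h import *
plan(toworld(-.1315,0),.056,np.radians(99.2))
grab('scene')
p=np.load('scene.npz')['p'];cv2.imwrite('pics/s5.png',cv2.resize(p[130:270,220:380],None,fx=4,fy=4,interpolation=cv2.INTER_CUBIC)[:,:,::-1])
E
```

```text
clock: 10.5
tcp_pos: [0.5411, -0.0696, 0.2232]
orientation: [-3.032, 1.571, 0.271]
force: [0.3, -0.2, -0.9]
width: 0.0277
grasp [ 0.5411 -0.0696  0.0562] toolx [ 0.  0. -1.] tooly [ 0.161 -0.987 -0.   ] shift now [ 0.2  0.4 -2.3] F [ 0.3 -0.2 -0.9] w 0.0277 q [-0.21  0.6   1.79  0.    0.75  1.2 ] t 10.5
turn 0.04 shift after turn [ 0.2  0.4 -2.3]
```

View pics/s5.png

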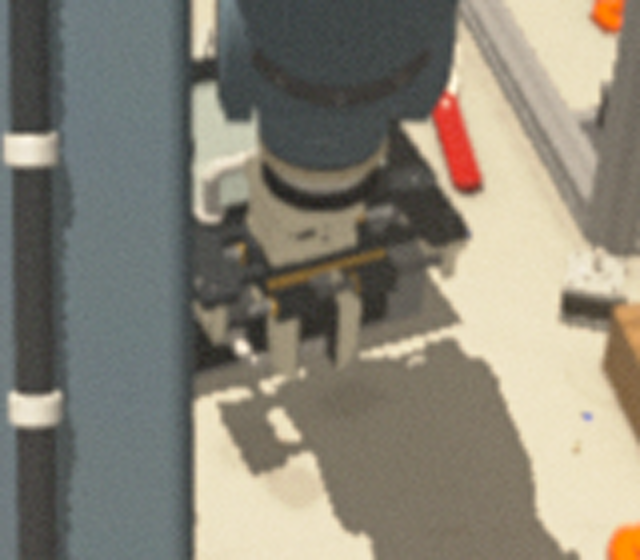

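The fingers are pushing on the pull and the drawer is nearly shut. Creep on until force builds.

```bash
python3 -m jog '0 0 -1 0 0.3; 0 0 -1 0 0.3; 0 0 -0.5 0 0.3; 0 0 -0.5 0 0.3; 0 0 -0.5 0 0.3; 0 0 -0.5 0 0.3; 0 0 0 0 0.3; 0 0 0 0 0.3'
python3 - <<'E'
from h import *
plan(toworld(-.1315,0),.056,np.radians(99.2))
E
```

```text
clock: 11.22
tcp_pos: [0.5447, -0.069, 0.2232]
orientation: [-0.189, 1.57, 3.114]
force: [-3.8, -2.3, 3.3]
width: 0.0281
grasp [ 0.5445 -0.069   0.0562] toolx [-0.001  0.    -1.   ] tooly [ 0.161 -0.987 -0.   ] shift now [0.2 0.4 1.2] F [-3.8 -2.3  3.3] w 0.0281 q [-0.21  0.6   1.78 -0.    0.76  1.2 ] t 11.2167
turn 0.04 shift after turn [0.2 0.4 1.2]
```

```bash
python3 -m jog '0 0 -0.5 0 0.3; 0 0 0 0 0.3; 0 0 -0.5 0 0.3; 0 0 0 0 0.3; 0 0 -0.5 0 0.3; 0 0 0 0 0.3; 0 0 0 0 0.3; 0 0 0 0 0.3'
python3 - <<'E'
from h import *
plan(toworld(-.1315,0),.056,np.radians(99.2))
E
```

```text
clock: 11.88
tcp_pos: [0.5454, -0.0689, 0.2231]
orientation: [-0.163, 1.567, 3.14]
force: [-11.9, -4.5, 7.7]
width: 0.0279
grasp [ 0.5448 -0.0689  0.0561] toolx [-0.004  0.    -1.   ] tooly [ 0.161 -0.987 -0.001] shift now [0.1 0.5 1.5] F [-11.9  -4.5   7.7] w 0.0279 q [-0.21  0.6   1.78 -0.    0.76  1.2 ] t 11.8833
turn 0.06 shift after turn [0.1 0.5 1.5]
```

The force rose to 12 N with no further travel, so this is the stop. Back off and check.

```bash
python3 -m jog '0 0 5 0 0.3; 0 0 20 0 0.3; 0 0 35 0 0.3; 0 0 35 0 0.3; 0 0 35 0 0.3; -30 0 20 0 0.3; -35 0 0 0 0.3; -35 0 0 0 0.3'
python3 -m jog '-35 0 0 7 1; -35 0 0 7 1; -35 0 0 7 1; -20 0 0 7 1; 0 0 0 7 1; 0 0 0 7 1; 0 0 0 7 1; 0 0 0 7 1'
python3 - <<'E'
from h import *
p,d=grab('scene');q,e=grab('top')
for n,D in(('scene',d),('top',e)):
    B=tobox(cloud(n,D).reshape(-1,3))*1000
    m=(B[:,0]<-100)&(B[:,0]>-150)&(B[:,2]>32)&(B[:,2]<50)&(abs(B[:,1])<36)
    if m.any():print(n,'pull',m.sum(),np.percentile(B[m],[5,50,95],axis=0).round(1).tolist())
    m=(B[:,2]>160)&(B[:,2]<200)&(abs(B[:,0]+73)<25)&(abs(B[:,1])<60)
    if m.any():print(n,'handle',m.sum(),np.percentile(B[m],[5,50,95],axis=0).round(1).tolist())
    m=(B[:,0]<-75)&(B[:,0]>-100)&(B[:,2]>20)&(B[:,2]<55)&(abs(B[:,1])<70)
    if m.any():print(n,'front',m.sum(),np.percentile(B[m],[5,50,95],axis=0).round(1).tolist())
a=cv2.resize(p[130:250,220:340],(400,400),interpolation=cv2.INTER_CUBIC);b=cv2.resize(q[130:250,260:380],(400,400),interpolation=cv2.INTER_CUBIC)
cv2.imwrite('pics/s6.png',np.hstack([a,b])[:,:,::-1])
plan(toworld(-.073,0),.184,YAW)
E
```

```text
clock: 12.55
tcp_pos: [0.3973, -0.0929, 0.3244]
orientation: [-1.239, 1.57, 2.063]
force: [1.4, -0.8, 1.1]
width: 0.0281
clock: 13.22
tcp_pos: [0.3983, -0.0927, 0.4486]
orientation: [-2.44, 1.569, -0.12]
force: [-0.2, -0.8, 0.6]
width: 0.0765
scene pull 90 [[-123.8, -32.1, 37.8], [-120.1, 1.5, 43.4], [-113.3, 34.2, 47.5]]
scene handle 139 [[-79.7, -28.8, 174.4], [-75.8, 10.8, 184.0], [-69.8, 46.5, 187.9]]
scene front 319 [[-93.2, -63.4, 21.9], [-88.3, -6.4, 40.3], [-84.7, 46.7, 53.6]]
top pull 121 [[-123.7, -34.8, 38.5], [-118.9, -1.7, 43.8], [-113.8, 32.2, 47.9]]
top handle 272 [[-78.3, -48.3, 177.0], [-73.7, 1.3, 184.2], [-68.0, 50.6, 188.9]]
top front 95 [[-97.9, -61.4, 24.0], [-90.0, -5.1, 42.7], [-89.5, 47.9, 52.4]]
grasp [ 0.3986 -0.0928  0.2814] toolx [ 0.002 -0.    -1.   ] tooly [-0.73  -0.684 -0.001] shift now [  97.7 -170.  -114.6] F [0.3 0.3 0.7] w 0.0848 q [-0.34  0.04  1.93  0.    1.17  2.05] t 13.3167
turn 33.92 shift after turn [ 9.77e+01 -2.05e+02 -2.00e-01]
```

View pics/s6.png

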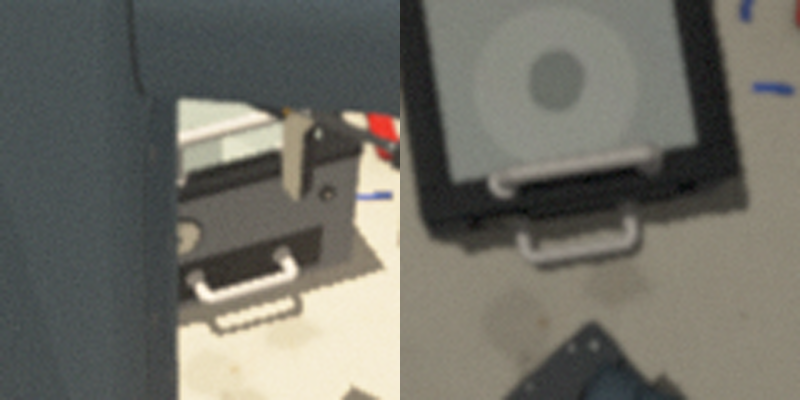

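Drawer shut: the pull is at x=−119 and the front at −90, as specified. Turning on would take joint 6 to its limit, so I turn back by 146° instead.

```bash
python3 -m jog '0 0 0 -7.1 1; 0 0 0 -7.1 1; 0 0 0 -7.1 1; 0 0 0 -7.1 1; 0 0 0 -7.1 1; 0 0 0 -7.1 1; 0 0 0 -7.1 1; 0 0 0 -7.1 1'
python3 -m jog '0 0 0 -7.1 1; 0 0 0 -7.1 1; 0 0 0 -7.1 1; 0 0 0 -7.1 1; 0 0 0 -7.1 1; 0 0 0 -7.1 1; 0 0 0 -7.1 1; 0 0 0 -7.1 1'
python3 -m jog '0 0 0 -7.1 1; 0 0 0 -7.1 1; 0 0 0 -7.1 1; 0 0 0 -7.1 1; 0 0 0 -4.1 1; 0 0 0 0 1; 0 0 0 0 1; 0 0 0 0 1'
python3 - <<'E'
from h import *
plan(toworld(-.073,0),.188,YAW)
E
```

```text
clock: 13.98
tcp_pos: [0.3984, -0.0928, 0.4483]
orientation: [2.896, 1.57, -0.059]
force: [-0.4, 0.3, 0.2]
width: 0.0929
clock: 14.65
tcp_pos: [0.3983, -0.0928, 0.4483]
orientation: [1.864, 1.57, -0.099]
force: [0.4, -0.6, 0.5]
width: 0.0928
clock: 15.32
tcp_pos: [0.3983, -0.0928, 0.4483]
orientation: [1.358, 1.57, -0.05]
force: [-0.7, -0.2, -0.4]
width: 0.0928
grasp [ 0.3984 -0.0928  0.2813] toolx [ 0. -0. -1.] tooly [0.987 0.162 0.   ] shift now [ 93.4 205.3   0.7] F [-0.7 -0.2 -0.4] w 0.0928 q [-0.34  0.04  1.93  0.    1.18 -0.51] t 15.3167
turn 0.1 shift after turn [ 93.4 205.3   0.3]
```

```bash
python3 -m jog '0 20 0 0 1; 0 36 0 0 1; 0 36 0 0 1; 0 36 0 0 1; 0 36 0 0 1; 0 26 0 0 1; 0 15 0.5 0 1; 0 0 0 0 1'
python3 -m jog '20 0 0 0 1; 25 0 0 0 1; 25 0 0 0 1; 15 0 0 0 1; 10 0 0 0 1; 0 0 0 0 1; 0 0 0 0 1; 0 0 0 0 1' 25
python3 - <<'E'
from h import *
plan(toworld(-.073,0),.186,YAW)
E
```

```text
clock: 15.98
tcp_pos: [0.6026, -0.0595, 0.4473]
orientation: [-2.767, 1.571, 2.109]
force: [-0.5, 0.3, -0.8]
width: 0.0931
clock: 16.65
tcp_pos: [0.6007, -0.0602, 0.3546]
orientation: [1.237, 1.569, -0.171]
force: [0.7, -0.5, 1.2]
width: 0.093
grasp [ 0.601  -0.0602  0.1876] toolx [ 0.002 -0.    -1.   ] tooly [0.987 0.162 0.002] shift now [1.6 0.1 0.1] F [ 0.7 -0.5  1.2] w 0.093 q [-0.18  0.5   1.56  0.    1.08 -0.34] t 16.65
turn 0.13 shift after turn [1.6 0.1 0.1]
```

```bash
python3 -m jog '1.5 0 0 0 0; 0 0 0 0 0; 0 0 0 0 0; 0 0 0 0 0; 0 0 0 0 0; 0 0 0 0 0; 0 0 0 0 0; 0 0 0 0 0' 25
python3 - <<'E'
from h import *
plan(toworld(-.073,0),.186,YAW)
th=np.r_[0,.6,1.8+np.arange(0,22)*53.2/22*1.0,55][:]
th=np.array([0,.6,1.8]+list(np.linspace(1.8,53.4,22)[1:])+[54.6,55])
a=np.radians(th)+np.arctan2(51,168);P=175.57*np.c_[-np.sin(a),-np.cos(a)]
for t,r in zip(th[1:],np.diff(P,axis=0)):print(t.round(1),r.round(1))
E
```

```text
clock: 17.32
tcp_pos: [0.6006, -0.06, 0.3517]
orientation: [-2.478, 1.571, 2.397]
force: [-0.7, -0.1, 0.4]
width: 0.0442
grasp [ 0.6006 -0.06    0.1847] toolx [-0.  0. -1.] tooly [ 0.987  0.162 -0.   ] shift now [-1.3  0.5  0.3] F [-0.7 -0.1  0.4] w 0.0442 q [-0.18  0.5   1.56  0.    1.08 -0.34] t 17.3167
turn 0.14 shift after turn [-1.3  0.5  0.3]
0.6 [-1.8  0.5]
1.8 [-3.5  1.1]
4.3 [-7.1  2.6]
6.7 [-7.   2.9]
9.2 [-6.8  3.2]
11.6 [-6.7  3.5]
14.1 [-6.5  3.7]
16.5 [-6.4  4. ]
19.0 [-6.2  4.3]
21.5 [-6.   4.5]
23.9 [-5.8  4.8]
26.4 [-5.6  5. ]
28.8 [-5.4  5.3]
31.3 [-5.1  5.5]
33.7 [-4.9  5.7]
36.2 [-4.6  5.9]
38.7 [-4.4  6.1]
41.1 [-4.1  6.3]
43.6 [-3.9  6.5]
46.0 [-3.6  6.6]
48.5 [-3.3  6.8]
50.9 [-3.   6.9]
53.4 [-2.7  7. ]
54.6 [-1.2  3.5]
55.0 [-0.4  1.2]
```

```bash
python3 -m jog '0 0 0 0 0; 0 0 0 0 0; 0 0 0 0 0; 0 0 0 0 0; 0 0 0 0 0; 0 0 0 0 0; 0 0 0 0 0; 0 0 0 0 0' 25
python3 -m jog '-1.8 0.5 0 0 0; -3.5 1.1 0 0 0; -7.1 2.6 0 0 0; -7 2.9 0 0 0; -6.8 3.2 0 0 0; -6.7 3.5 0 0 0; 0 0 0 0 0; 0 0 0 0 0'
python3 - <<'E'
from h import *
plan(toworld(-.073,0),.186,YAW)
E
```

```text
clock: 17.98
tcp_pos: [0.6023, -0.0597, 0.3522]
orientation: [1.461, 1.563, 0.053]
force: [19.0, 4.3, -8.4]
width: 0.0114
clock: 18.65
tcp_pos: [0.616, -0.0574, 0.3843]
orientation: [1.467, 1.563, 0.06]
force: [21.3, 2.2, -16.3]
width: 0.0112
grasp [ 0.6172 -0.0573  0.2173] toolx [ 0.008  0.    -1.   ] tooly [0.987 0.162 0.008] shift now [ 31.2 -16.6   0.3] F [ 21.3   2.2 -16.3] w 0.0112 q [-0.17  0.49  1.49  0.    1.15 -0.33] t 18.65
turn 0.15 shift after turn [ 31.2 -16.6   0.3]
```

Gripped (bar 11.2 mm), but the bar sits about 2.5 mm further on than my centring, giving about 20 N sideways. Relieve that and continue along the arc.

```bash
python3 -m jog '0 1.2 0 0 0; 0 1.2 0 0 0; -6.5 3.7 0 0 0; -6.4 4 0 0 0; -6.2 4.3 0 0 0; -6 4.5 0 0 0; 0 0 0 0 0; 0 0 0 0 0'
python3 - <<'E'
from h import *
plan(toworld(-.073,0),.186,YAW)
s=bot.sense();R=Ro.from_euler('xyz',s['orientation']).as_matrix();g=s['tcp_pos']+R[:,0]*.172
b=tobox(g[None])[0]*1000;print(b,np.degrees(np.arctan2(b[2]-130,95-b[0])-np.arctan2(51,168)),np.hypot(b[2]-130,95-b[0]))
E
```

```text
clock: 19.32
tcp_pos: [0.6332, -0.0548, 0.4094]
orientation: [0.267, 1.571, -1.14]
force: [5.5, -1.5, -8.5]
width: 0.0112
grasp [ 0.6332 -0.0548  0.2424] toolx [ 0. -0. -1.] tooly [0.987 0.162 0.   ] shift now [ 56.4 -32.5   0.2] F [ 5.5 -1.5 -8.5] w 0.0112 q [-0.16  0.5   1.41 -0.    1.23 -0.32] t 19.3167
turn 0.14 shift after turn [ 56.4 -32.5   0.3]
[-40.5066108    0.30380712 237.38260751] 21.508376046784324 172.89611321667508
```

```bash
python3 -m jog '-5.8 4.8 0 0 0; -5.6 5 0 0 0; -5.4 5.3 0 0 0; -5.1 5.5 0 0 0; -4.9 5.7 0 0 0; -4.6 5.9 0 0 0; 0 0 0 0 0; 0 0 0 0 0'
python3 - <<'E'
from h import *
plan(toworld(-.073,0),.186,YAW)
s=bot.sense();R=Ro.from_euler('xyz',s['orientation']).as_matrix();g=s['tcp_pos']+R[:,0]*.172
b=tobox(g[None])[0]*1000;print(b,np.degrees(np.arctan2(b[2]-130,97.5-b[0])-np.arctan2(51,168)),np.hypot(b[2]-130,97.5-b[0]))
E
```

```text
clock: 19.98
tcp_pos: [0.6647, -0.0495, 0.4422]
orientation: [-0.286, 1.57, -1.693]
force: [-5.9, -3.2, 3.1]
width: 0.0111
grasp [ 0.6647 -0.0496  0.2752] toolx [-0.    -0.001 -1.   ] tooly [ 0.987  0.162 -0.   ] shift now [ 89.2 -64.4   0.1] F [-5.9 -3.2  3.1] w 0.0111 q [-0.14  0.54  1.27 -0.    1.33 -0.31] t 19.9833
turn 0.15 shift after turn [ 89.2 -64.4   0.3]
[ -8.59057146   0.34118523 270.22733963] 36.00347152206025 175.8377551449586
```

```bash
python3 -m jog '-4.4 6.1 0 0 0; -4.1 6.3 0 0 0; -3.9 6.5 0 0 0; -3.6 6.6 0 0 0; -3.3 6.8 0 0 0; -2 4 0 0 0; 0 0 0 0 0; 0 0 0 0 0'
python3 - <<'E'
from h import *
plan(toworld(-.073,0),.186,YAW)
s=bot.sense();R=Ro.from_euler('xyz',s['orientation']).as_matrix();g=s['tcp_pos']+R[:,0]*.172
b=tobox(g[None])[0]*1000;print(b,np.degrees(np.arctan2(b[2]-130,97.5-b[0])-np.arctan2(51,168)),np.hypot(b[2]-130,97.5-b[0]))
E
```

```text
clock: 20.65
tcp_pos: [0.7004, -0.0437, 0.464]
orientation: [0.88, 1.569, -0.528]
force: [-5.2, -3.4, 5.8]
width: 0.0113
grasp [ 0.7006 -0.0438  0.297 ] toolx [ 0.001 -0.001 -1.   ] tooly [0.987 0.162 0.001] shift now [ 110.9 -100.9   -0. ] F [-5.2 -3.4  5.8] w 0.0113 q [-0.13  0.6   1.13 -0.    1.42 -0.29] t 20.65
turn 0.14 shift after turn [ 110.9 -100.9    0.2]
[ 27.77482223   0.31049103 292.00525837] 49.82672749357998 176.37262869820927
```

```bash
python3 -m jog '-2 5 0 0 0; -2 5 0 0 0; -1.2 3.5 0 0 0; -0.4 1.4 0 0 0; 0 0 0 0 0; 0 0 0 0 0; 0 0 0 0 0; 0 0 0 0 0'
python3 - <<'E'
from h import *
plan(toworld(-.073,0),.186,YAW)
s=bot.sense();R=Ro.from_euler('xyz',s['orientation']).as_matrix();g=s['tcp_pos']+R[:,0]*.172
b=tobox(g[None])[0]*1000;print(b,np.degrees(np.arctan2(b[2]-130,97.5-b[0])-np.arctan2(51,168)),np.hypot(b[2]-130,97.5-b[0]))
p,d=grab('scene');q,e=grab('top')
a=cv2.resize(p[90:270,210:390],(400,400),interpolation=cv2.INTER_CUBIC);b=cv2.resize(q[70:250,220:400],(400,400),interpolation=cv2.INTER_CUBIC)
cv2.imwrite('pics/s7.png',np.hstack([a,b])[:,:,::-1])
for n,D in(('scene',d),('top',e)):
    B=tobox(cloud(n,D).reshape(-1,3))*1000
    # lid side bars: y from +-92..111
    m=(abs(abs(B[:,1])-100)<9)&(B[:,0]>-30)&(B[:,0]<110)&(B[:,2]>146)&(B[:,2]<330)
    q_=B[m]; print(n,m.sum())
    if m.sum()>20:
        x,z=q_[:,0],q_[:,2]
        for _ in range(5):
            k=np.polyfit(z,x,1);r=abs(x-np.polyval(k,z));x,z=x[r<6],z[r<6]
            if len(x)<10:break
        print('lid angle',np.degrees(np.arctan2(1,-k[0])),len(x),z.min(),z.max(),x.min(),x.max())
E
```

```text
clock: 21.32
tcp_pos: [0.7149, -0.0414, 0.4698]
orientation: [0.921, 1.569, -0.487]
force: [-4.9, -3.0, 6.3]
width: 0.0113
grasp [ 0.7151 -0.0415  0.3028] toolx [ 0.001 -0.001 -1.   ] tooly [0.987 0.162 0.001] shift now [ 1.167e+02 -1.156e+02 -1.000e-01] F [-4.9 -3.   6.3] w 0.0113 q [-0.12  0.62  1.07 -0.    1.45 -0.29] t 21.3167
turn 0.13 shift after turn [ 116.7 -115.6    0.2]
[ 42.48656637   0.32041198 297.83245898] 54.96469594528242 176.61883299347934
scene 129
lid angle 55.459813147418295 119 146.7663232922919 291.8059460260284 -12.91165896000074 86.82383897165184
top 378
lid angle 54.559825225962115 346 147.43345672962872 292.7080095126553 -6.607907282431477 100.59869311741315
```

View pics/s7.png

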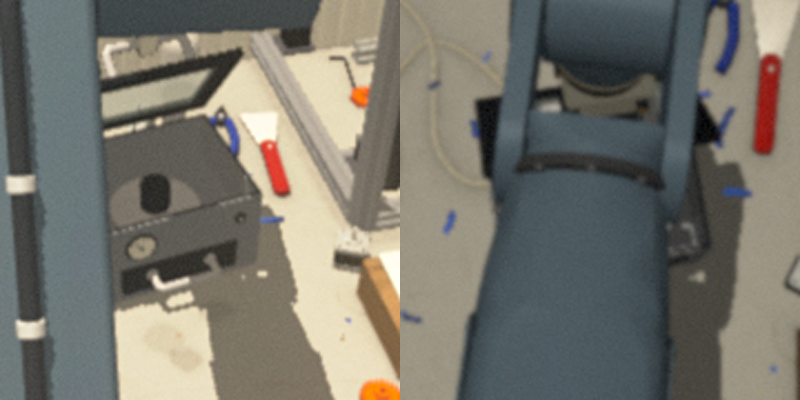

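The lid is open and held (left half, (170,85)) and the drawer is shut. The angle reads 55.0° from the arm and 55.5° and 54.6° from the two cameras. One still call to confirm it holds, then hand in.

```bash
python3 -m jog '0 0 0 0 0; 0 0 0 0 0; 0 0 0 0 0; 0 0 0 0 0; 0 0 0 0 0; 0 0 0 0 0; 0 0 0 0 0; 0 0 0 0 0'
python3 - <<'E'
from h import *
print(abs(bot.sense()['dq']).max()); print(bot.close_job())
E
```

```text
clock: 22.08
tcp_pos: [0.7148, -0.0414, 0.4698]
orientation: [0.913, 1.569, -0.495]
force: [-5.4, -3.4, 7.0]
width: 0.0113
0.0026621612974225407
the job is handed in; nothing more can be done
None
```

The white cartridge is in the drawer bay, the drawer is pushed shut, and the arm is holding the lid open at about 55°. I handed the job in at 22 s; no verdict is reported.

**Last checks**
- **Cartridge:** it lay flat in the bay, with its top at 48.3 mm (floor 18 + its 30 mm height). I last saw it just before the drawer was shut, so I haven't seen it since.
- **Drawer:** the pull was measured at own x of about -119 mm, where it should be when fully shut. The last picture still shows it shut.
- **Lid angle:** 55.0° from the arm's position, and 55.5° and 54.6° from the two cameras.
- **Hold:** the arm is still, with the fingers closed on the handle bar (reading 11.3 mm).

**What disagreed**
- **Early contact:** while lowering the cartridge I met about 30 N roughly 3 mm early, because it had slipped in the grip. The height check then showed it seated.
- **Handle off-centre:** the bar was about 2.5 mm further back than I had estimated, which gave about 20 N sideways until I corrected for it.
- **Remaining force:** about 9 N of total force stays on the tool while holding. The vertical part pushes up on the tool rather than down, so the arm is slightly strained against the lid, not just carrying its weight.

I did not measure the spool, stepper or gear again at the end, but I planned no contact with them and saw no sign of any.

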